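# Bring the empty bay of a display carousel round to its stop and stock it

### The arm

A 6-joint arm with a two-finger parallel gripper is mounted at the origin on the work surface. World frame = base frame: x ahead of the robot, y to its left, z up, the work surface at z = 0. Lengths are in m, angles in rad, forces in N, time in s.
With the tool pointing down it reaches from about 0.3 to 0.875 m from the base axis. Payload 4.2 kg.
Tool frame: the origin (TCP) lies at the very end of the fingers, on their centre line; the grasp point (between the pads) lies 19 mm behind it; z points along the fingers, y is the line along which they close (so a half turn about z gives the same grasp; the last joint's range is limited). The gripper opens to 85 mm and grips with 20 to 120 N. Pads are 22 mm wide; open, the fingers measure 114 mm over their backs; the gripper's body (76 mm by 85 mm) begins 54 mm behind the grasp point. The pads swing forward as they close: fully open they stand 13 mm farther back than shut.
Start: joints at [-1.362, 0.32, 1.565, -0, 1.257, -0.02], TCP at [0.13, -0.56, 0.231] pointing down, gripper open.
Joint ranges: [-3.11, 3.11], [-0.84, 2.01], [0.21, 2.61], [-1.34, 4.49], [0.05, 2.63], [-2.56, 2.56]. Speed limits (rad/s): [2.57, 2.57, 3.14, 3.14, 3.14, 3.14].

### API

Orientations are given as a 3x3 rotation matrix whose columns are the frame's x, y, z axes.
In Python, from plant import r gives the robot as it stands. The module is installed in compiled form; this text tells all that it offers.
- The arm moves only by the tool carry_out, never from a script. Its argument "plan" is a list of rows, each an object with "linear": the shift along the tool's x, y, z in cm, a list of three; "turn": the turn about the tool's z in rad; "jaw": the finger opening in cm, from 0 to 8.54. A call has exactly 8 rows; each row shifts and turns the commanded pose from where the row before left it, along the tool's axes as they then stand; what a row does not reach is not made up. A row lasts 1/8 s, in which the tool goes at most 62.5 mm and 10.7 degrees, less where a joint would pass 70% of its speed; a pose out of reach is approached as far as the arm can. A call is refused whole if a number of a shift passes 6.25 or a number of a turn 0.188, either way. A call with a gripper value outside its range is refused whole. The fingers move at their own pace and stop on an object; "newtons" is the grip in N (left out, the last holds). Time passes only in rows, so rows that do not move let the fingers close, or fill a call up. It gives the time, the measured TCP pose, the force, the opening and the grip force at its end, in the units of the state.
- r.read_state(): the state, without advancing time (a new reading comes with each control period).
- r.capture(name): name is "scene" or "top"; returns a dict with "color" (480x640x3 uint8, red, green, blue), "fov_y" (degrees; the focal length in pixels is half the picture's height over the tangent of half this angle, whatever the lens; pixels are square), "cx", "cy" (the principal point, pixels), "R" (3x3) and "t" (3): a world point X has camera coordinates R X + t. Camera axes: x right, y down, z forward; pixel columns grow to the right and rows downward; lengths in m; the calibration is good to about 2 mm. A picture is of the moment at which its call begins. There is no depth.
- r.job_done(): hands the job in; it is judged then, once.
The state is a dict: "t": time; "qpos": joint angles; "joint_vel": joint speeds; "joint_efforts": joint torques, N m; "tool_pos": TCP position; "tcp_rot": TCP orientation; "contact_force": force on the tool from outside, world axes, zero at the start; "torque": the same for the moment, N m; "finger_gap": finger opening in m; "finger_force": force on a finger pad.
Only numpy, scipy, OpenCV 4.12 (cv2) and the standard library are available. Lean on these libraries where they do the work, as an engineer would, in place of code of your own. Each camera call takes 0.05 s, during which the arm holds its last target. There are 200 camera calls.

### The job

Turn the figure carousel on the counter anticlockwise (seen from above), pushing on a divider, until its red pointer tab comes up against the rubber-faced stop by the front mark; the stop's setting differs from day to day, so feel for it. Lean on the divider's outer part there with about 12 newtons for a second so that it beds in, and never push it harder than 22 newtons there. Then stand the yellow chick upright on the yellow spot in the empty bay without dropping it, leaving the carousel at its stop and every other figure standing and everything else on the counter where it is.

Things in the scene. Friction and masses are not known exactly. Their poses are not given: they have to be found in the camera images.
- carousel (a joint): carousel angle in rad, growing anticlockwise seen from above; starts at -1.5 to -0.8. Light drag (about 0.2 N m), stays where left. The adjustable stop is set anywhere between -0.095 and 0: feel for it; it gives under 1 mm. To bed in, push about 12 N there (tab on pad over 4 N, so over 7 N at a divider's outer part) for 0.5 s or more; over 22 N there, or over 40 N anywhere, is too hard.
- axis (a point): point on the turning axis at the height of the top of the tray (50 mm). The carousel: pale tray 320 mm across; hub of 28 mm radius, 76 mm tall with its red ball; four upright radial dividers (blue, green, yellow, red) 8 mm thick, 45 mm tall, 25 to 155 mm from the axis, 90 degrees apart; a red pointer tab on the rim in the direction of the yellow spot, the blue divider 45 degrees anticlockwise of it
- push (a point): point inside the blue divider, mid-thickness, 130 mm from the axis, 20 mm above the tray's top. The blue divider bounds the empty bay on its anticlockwise side: pushing it from inside the empty bay turns the carousel towards its stop
- spot (a point): centre of the yellow painted round spot (60 mm across, flat) on the tray in the empty bay, 105 mm from the axis, at the tray's top (50 mm above the counter); midway between two dividers, whose faces are 70 mm from it
- mark (a point): tip of the small red arrow (front mark) on the white fixed foot, 190 mm from the axis, 20 mm above the counter; at its stop the red tab points at the mark or up to 0.095 rad clockwise of it. A steel stop block (22 x 20 mm) with a black rubber pad, 56 mm tall, stands beside it just outside the tray's rim; its setting differs by up to 16 mm and it stays firm
- base: the white fixed foot of the carousel; origin on the turning axis at counter height; its -x points to the front mark (towards the robot, give or take 0.3 rad)
- chick: yellow wooden chick with orange beak, the figure to be put in the bay; stands on the counter at the robot's right; 38 mm across (round body, upright sides from 2 to 38 mm above its underside), 67 mm tall with the head, about 90 g; origin at the centre of its underside, z up
- bunny: white wooden bunny (ears to 82 mm), stands near the chick, to be left alone; otherwise 38 mm across (round body, upright sides from 2 to 38 mm above its underside), 67 mm tall with the head, about 90 g; origin at the centre of its underside, z up
- fox: orange wooden fox, stands near the chick, to be left alone; 38 mm across (round body, upright sides from 2 to 38 mm above its underside), 67 mm tall with the head, about 90 g; origin at the centre of its underside, z up
- owl: blue wooden owl, stands loose on the carousel in a bay and rides with it; 38 mm across (round body, upright sides from 2 to 38 mm above its underside), 67 mm tall with the head, about 90 g; origin at the centre of its underside, z up
- frog: green wooden frog, stands loose on the carousel in the bay opposite the empty one; 38 mm across (round body, upright sides from 2 to 38 mm above its underside), 67 mm tall with the head, about 90 g; origin at the centre of its underside, z up
- bear: brown wooden bear, stands loose on the carousel in a bay; 38 mm across (round body, upright sides from 2 to 38 mm above its underside), 67 mm tall with the head, about 90 g; origin at the centre of its underside, z up
- picture_books: pile of three picture books, 160 x 160 x 44 mm, to the left of the carousel; origin at the centre of its underside
- pen_cup: blue ceramic cup, 70 mm across, 90 mm tall, to the left; origin at the centre of its underside
Things that resemble listed ones, but are neither listed nor needed, are in the scene too. Several things have the shape of the chick; the one meant has the colours described above.

How it is judged:
By the outcome, as a careful person would: the job done as asked, in the order asked, and still so for the second after the job is handed in, with the robot touching nothing.
It also fails if it takes over 64 s, if anything falls off the work surface, if the arm or the gripper's body presses on something with over 40 N, if the wrist force passes 120 N, or if a joint passes its speed limit or range.

## Working session

There is one attempt and no reset: what is moved stays moved. The work goes in short steps, Python scripts to look and compute and a tool call to move; the robot and the scene stay as the last step left them, time stands still between calls to the robot, and variables do not carry over. Pictures are saved under pics/ and viewed, at most 10 in all, crops included, and the job is handed in when it is done.

Besides the shell and the picture viewer there is one more tool, called after "Emit:" as name(argument=value, ...) on one line, values as JSON. carry_out: Moves the arm, as the interface text tells. Its arguments: {"type":"object","properties":{"plan":{"type":"array","items":{"type":"object","properties":{"linear":{"type":"array","items":{"type":"number"}},"turn":{"type":"number"},"jaw":{"type":"number"}}}},"newtons":{"type":"number"}},"required":["plan"]}

```bash
mkdir -p pics
cat > h.py <<'E'
import numpy as np,cv2
from plant import r
def ray(c,u,v):
    f=240/np.tan(np.radians(c["fov_y"])/2); R=np.array(c["R"]);t=np.array(c["t"])
    return -R.T@t, R.T@np.array([(u-c["cx"])/f,(v-c["cy"])/f,1])
def onz(c,u,v,z):
    o,d=ray(c,u,v); return o+d*(z-o[2])/d[2]
def proj(c,X):
    f=240/np.tan(np.radians(c["fov_y"])/2); p=np.array(c["R"])@np.array(X)+np.array(c["t"]); return np.array([c["cx"]+f*p[0]/p[2],c["cy"]+f*p[1]/p[2]])
def blobs(c,lo,hi,amin=25):
    h=cv2.cvtColor(c["color"],cv2.COLOR_RGB2HSV); m=cv2.inRange(h,np.array(lo),np.array(hi))
    n,l,s,ce=cv2.connectedComponentsWithStats(m); return [(s[i].tolist(),ce[i].round(1).tolist()) for i in range(1,n) if s[i][4]>=amin],l
def save(c,n,crop=None,k=1):
    im=c["color"][:,:,::-1]
    if crop: x,y,w,h=crop; im=im[y:y+h,x:x+w]
    cv2.imwrite("pics/"+n,cv2.resize(im,None,fx=k,fy=k,interpolation=cv2.INTER_CUBIC))
E
python3 - <<'E'
from h import *
for n in("scene","top"):
    c=r.capture(n); save(c,n+"0.png"); o,_=ray(c,0,0); print(n,c["fov_y"],c["cx"],c["cy"],o.round(3),np.round(c["R"],3).tolist())
print(r.read_state())
E
```

```text
scene 57.948652603101024 310.79338836321637 226.12816729194083 [ 0.823 -0.304  0.787] [[0.756, 0.654, -0.004], [0.559, -0.649, -0.517], [-0.34, 0.388, -0.856]]
top 45.682811457734296 316.77687093927796 239.64565011486403 [0.364 0.043 1.156] [[0.027, -1.0, -0.003], [-0.987, -0.026, -0.155], [0.155, 0.007, -0.988]]
{'t': 0.1, 'qpos': array([-1.36202274e+00,  3.20239618e-01,  1.56555315e+00,  1.05329663e-05,
        1.25741363e+00, -1.99896883e-02]), 'joint_vel': array([-0.00129029, -0.00119911, -0.0039072 , -0.00172683, -0.00058411,
        0.00024827]), 'joint_efforts': array([-2.23197817e-04, -4.16407835e+01, -2.34704751e+01, -4.93930742e-06,
        4.90052858e-03, -3.39730398e-06]), 'tool_pos': array([ 0.13031546, -0.5595987 ,  0.23056116]), 'tcp_rot': array([[ 9.73948341e-01,  2.26769760e-01, -3.24661031e-04],
       [ 2.26769988e-01, -9.73947059e-01,  1.58077210e-03],
       [ 4.22686549e-05, -1.61321375e-03, -9.99998698e-01]]), 'contact_force': array([0.43846832, 0.17096414, 0.04917941]), 'torque': array([ 0.00783161, -0.01795059,  0.00922319]), 'finger_force': 0.0, 'finger_gap': 0.08528218672804204}
```

View pics/top0.png

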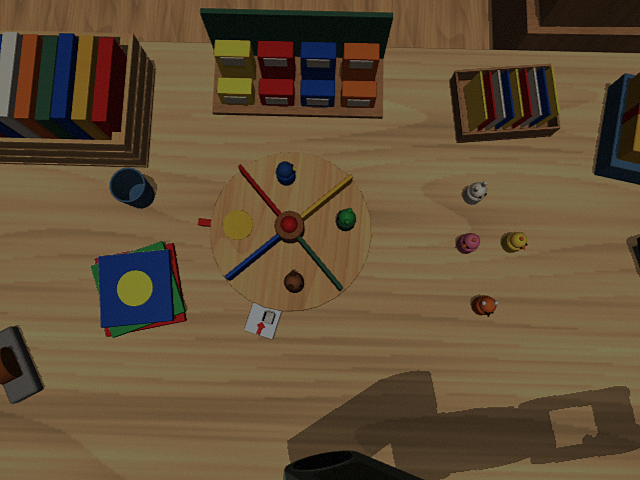

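View pics/scene0.png

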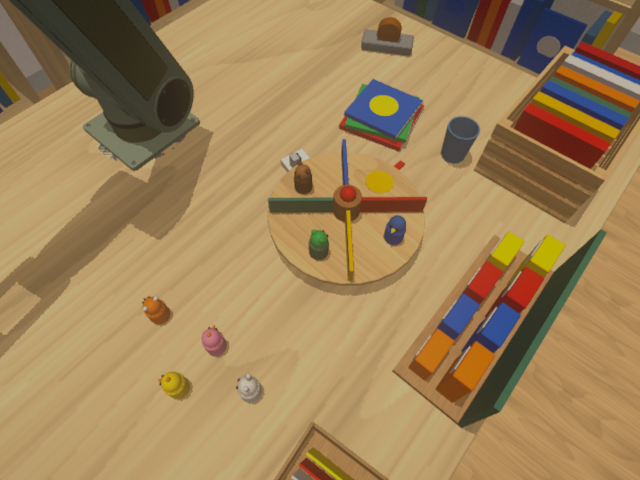

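The top view shows the carousel at (289,225), its empty bay and spot at (238,225), the tab at (204,223), the blue divider out to (228,276), and the mark at (260,325). The scene view shows the same layout.

Chick-shaped candidates in the top view are white (476,191), pink (468,242), yellow (515,241) and orange (484,305). The yellow one with the orange beak at (515,241) fits the description; in the scene view it is at (173,384).

Run:
```python
from h import *
T=r.capture("top");S=r.capture("scene")
save(S,"crop_chick.png",(110,270,180,140),4)
def show(c,name,lo,hi,z=None,a=25):
    for s,ce in blobs(c,lo,hi,a)[0]: print(name,s,ce,*( [onz(c,*ce,z)[:2].round(4)] if z is not None else []))
show(T,"T yel",(22,120,90),(34,255,255),.05,40); show(S,"S yel",(22,150,90),(34,255,255),.05,40)
show(T,"T red",(0,190,90),(6,255,255),.05,15); show(S,"S red",(0,190,90),(6,255,255),.05,15)
show(T,"T blue",(105,150,60),(125,255,255),.095,80); show(S,"S blue",(105,150,60),(125,255,255),.095,80)
show(T,"T white",(0,0,150),(180,60,255),.02,60)
```

```text
T yel [214, 40, 36, 17, 562] [231.6, 47.7] [0.9361 0.2379]
T yel [551, 66, 9, 48, 95] [555.3, 89.8] [ 0.861  -0.4297]
T yel [516, 69, 8, 47, 85] [519.2, 91.8] [ 0.8548 -0.3558]
T yel [480, 71, 8, 48, 89] [483.3, 94.7] [ 0.8466 -0.2822]
T yel [217, 78, 35, 16, 526] [234.2, 85.3] [0.8538 0.2285]
T yel [301, 180, 46, 37, 107] [321.6, 199.3] [0.6189 0.0428]
T yel [223, 210, 30, 30, 692] [237.3, 224.6] [0.5634 0.2079]
T yel [512, 233, 15, 13, 100] [519.8, 239.1] [ 0.5492 -0.3483]
T yel [117, 270, 35, 36, 985] [134.2, 287.8] [0.4335 0.402 ]
S yel [592, 11, 32, 37, 422] [607.3, 29.2] [0.7319 1.0322]
S yel [0, 72, 20, 30, 226] [8.0, 88.7] [-0.2956 -0.1569]
S yel [533, 92, 87, 46, 839] [576.3, 114.6] [0.8014 0.6679]
S yel [370, 96, 28, 20, 445] [383.5, 105.3] [0.4407 0.3988]
S yel [366, 171, 28, 22, 491] [379.2, 181.3] [0.5667 0.2093]
S yel [346, 210, 7, 61, 231] [349.3, 240.3] [0.6074 0.0555]
S yel [488, 232, 36, 38, 705] [505.9, 250.3] [0.8486 0.2342]
S yel [509, 235, 57, 47, 901] [544.0, 255.9] [0.9092 0.2705]
S yel [161, 372, 28, 27, 529] [174.5, 384.7] [ 0.5585 -0.3422]
S yel [306, 448, 
[... 1381 characters left out ...]
] [523.0, 289.6] [0.9108 0.181 ]
S red [299, 464, 22, 16, 78] [309.2, 471.9] [ 0.8057 -0.292 ]
T blue [51, 33, 22, 85, 1193] [61.4, 75.6] [0.8453 0.5637]
T blue [300, 42, 36, 17, 557] [317.9, 49.8] [0.9128 0.058 ]
T blue [301, 80, 34, 16, 532] [317.7, 87.4] [0.8337 0.0563]
T blue [225, 234, 54, 45, 217] [251.3, 256.2] [0.4957 0.172 ]
T blue [99, 250, 74, 77, 3953] [134.8, 288.4] [0.4295 0.3862]
S blue [540, 8, 46, 23, 363] [556.7, 18.8] [0.6204 0.9081]
S blue [572, 52, 68, 32, 229] [606.3, 67.7] [0.7927 0.8037]
S blue [544, 81, 84, 44, 762] [585.9, 102.7] [0.8037 0.6581]
S blue [482, 303, 38, 44, 832] [500.4, 324.3] [0.9057 0.0711]
S blue [459, 304, 20, 26, 83] [468.4, 314.9] [0.8578 0.051 ]
```

View pics/crop_chick.png

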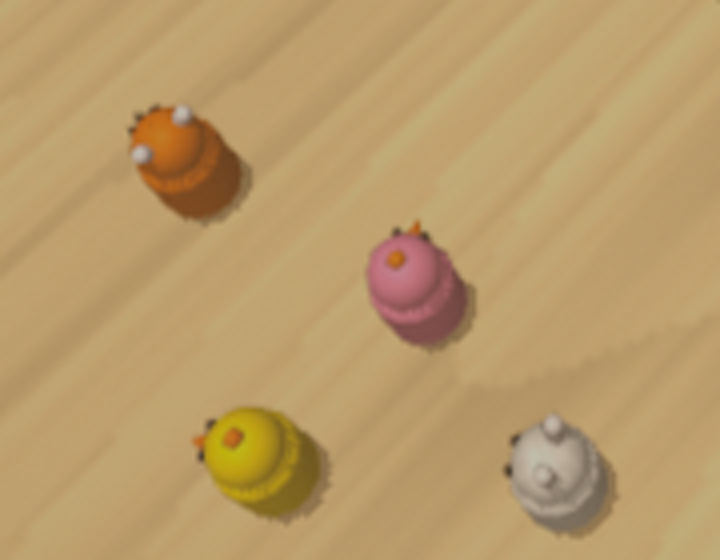

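The crop confirms it: the yellow body with orange comb and beak is at crop (262,462), which is scene (175,385). Pink, white and orange are clearly different. Next I triangulate the key points.

```bash
cat >> h.py <<'E'
def tri(a,pa,b,pb):
    o1,d1=ray(a,*pa);o2,d2=ray(b,*pb);d1/=np.linalg.norm(d1);d2/=np.linalg.norm(d2)
    k=np.linalg.lstsq(np.c_[d1,-d2],o2-o1,rcond=None)[0];p,q=o1+k[0]*d1,o2+k[1]*d2
    return (p+q)/2,np.linalg.norm(p-q)
def sel(c,lo,hi,near,amin=10):
    b=blobs(c,lo,hi,amin)[0]; s,ce=min(b,key=lambda x:np.hypot(x[1][0]-near[0],x[1][1]-near[1])); return s,ce
E
python3 - <<'E'
from h import *
T=r.capture("top");S=r.capture("scene")
deg=np.degrees
def p(n,*a): print(n,*[np.round(x,4) for x in a])
def two(n,lo,hi,t,s):
    a=sel(T,lo,hi,t);b=sel(S,lo,hi,s); p(n,a[0],b[0],*tri(T,a[1],S,b[1]))
    return tri(T,a[1],S,b[1])[0]
ball=two("ball",(0,190,90),(6,255,255),(289,224),(348,193))
tab=two("tab",(0,190,90),(6,255,255),(204,222),(399,165))
spot=two("spot",(22,120,90),(34,255,255),(237,225),(379,181))
ch=two("chick",(20,130,40),(36,255,255),(515,241),(174,385))
two("pink",(160,60,60),(179,255,255),(468,242),(213,340))
two("fox",(5,190,50),(14,255,255),(484,305),(154,308))
# full-silhouette centre cross-check
d=spot[:2]-ball[:2]; p("spot dist, ang",np.hypot(*d),deg(np.arctan2(d[1],d[0])))
d=tab[:2]-ball[:2]; p("tab dist, ang",np.hypot(*d),deg(np.arctan2(d[1],d[0])))
b,l=blobs(T,(105,150,60),(125,255,255),80)
i=[k for k in range(1,l.max()+1) if l[256,251]==k or (l==k).sum()==217]
pts=np.argwhere(l==i[0])[:,::-1]; W=np.array([onz(T,u,v,.095)[:2] for u,v in pts],np.float32)
vx,vy,x,y=cv2.fitLine(W,cv2.DIST_L2,0,.01,.01).ravel(); n=np.array([-vy,vx]); p("blue ang",deg(np.arctan2(vy,vx)),"offset axis",(ball[:2]-[x,y])@n,W.min(0),W.max(0))
m=sel(T,(0,190,90),(6,255,255),(260,326)); p("mark",m[0],onz(T,*m[1],.02), onz(T,m[0][0]+m[0][2]/2,m[0][1],.02))
save(T,"crop_mark.png",(190,200,130,150),4);
for z in (0,.05): print([onz(T,u,v,z)[:2].round(4) for u,v in((289,225),)])
E
```

```text
ball [284 218  10  11  84] [341 186  15  14 166] [0.558  0.1045 0.1113] 0.002
tab [198 219  13   6  63] [395 161   9   8  41] [0.57   0.2762 0.0449] 0.0036
spot [223 210  30  30 694] [366 171  28  22 491] [0.565  0.2094 0.0479] 0.0032
chick [501 232  26  21 362] [161 372  29  28 593] [ 0.549  -0.3446  0.0224] 0.0029
pink [460 233  20  19 219] [203 329  20  22 259] [ 0.5438 -0.2533  0.038 ] 0.0019
fox [476 296  20  19 229] [145 300  20  21 213] [ 0.421  -0.2834  0.0273] 0.0039
spot dist, ang 0.1052 86.2034
tab dist, ang 0.1721 86.0077Traceback (most recent call last):
  File "<stdin>", line 20, in <module>
  File "<stdin>", line 4, in p
    return _wrapfunc(a, 'round', decimals=decimals, out=out)
    return _wrapit(obj, method, *args, **kwds)
    result = getattr(arr, method)(*args, **kwds)
numpy._core._exceptions._UFuncNoLoopError: ufunc 'multiply' did not contain a loop with signature matching types (dtype('<U11'), dtype('float64')) -> None
```

Emit:
carry_out(plan=[{"linear": [3.32, -4.23, 0], "turn": 0, "jaw": 0}, {"linear": [3.32, -4.23, 0], "turn": 0, "jaw": 0}, {"linear": [3.32, -4.23, 0], "turn": 0, "jaw": 0}, {"linear": [3.32, -4.23, 0], "turn": 0, "jaw": 0}, {"linear": [3.32, -4.23, 0], "turn": 0, "jaw": 0}, {"linear": [3.32, -4.23, 0], "turn": 0, "jaw": 0}, {"linear": [3.32, -4.23, 0], "turn": 0, "jaw": 0}, {"linear": [3.32, -4.23, 0], "turn": 0, "jaw": 0}], newtons=40)

```text
t: 1.3
tool_pos: [0.3128, -0.1687, 0.2316]
tcp_rot: [[0.974, 0.226, 0.001], [0.226, -0.974, -0.001], [0.001, 0.001, -1.0]]
contact_force: [0.8, -0.6, 0.6]
finger_gap: -0.0001
finger_force: 0.0
```

```bash
cat > st.py <<'E'
from h import *
import sys
s=r.read_state();R=np.array(s["tcp_rot"]);P=np.array(s["tool_pos"])
print("t %.2f"%s["t"],P.round(4),"head %.2f"%np.degrees(np.arctan2(R[1,0],R[0,0])),"tilt",R[:,2].round(4),"F",np.round(s["contact_force"],2),"gap %.4f ff %.1f"%(s["finger_gap"],s["finger_force"]),"j6 %.2f"%s["qpos"][5])
if len(sys.argv)>=4: print("tool delta cm",(100*R.T@(np.array([float(a) for a in sys.argv[1:4]])-P)).round(2))
E
python3 - <<'E'
from h import *
T=r.capture("top")
m=sel(T,(0,190,90),(6,255,255),(260,326)); print("mark",m[0],onz(T,*m[1],.02), "tip",onz(T,m[0][0]+m[0][2]/2,m[0][1],.02))
save(T,"crop_mark.png",(190,200,130,150),4)
E
python3 st.py .4935 .2207 .115
```

```text
mark [257, 323, 8, 12, 45] [0.36395431 0.15760907 0.02      ] tip [0.37278021 0.15600826 0.02      ]
t 1.35 [ 0.3145 -0.1634  0.2315] head 13.36 tilt [ 0.0025  0.0048 -1.    ] F [ 0.33  2.04 -0.14] gap 0.0002 ff 0.0 j6 0.82
tool delta cm [ 26.25 -33.18  11.87]
```

View pics/crop_mark.png

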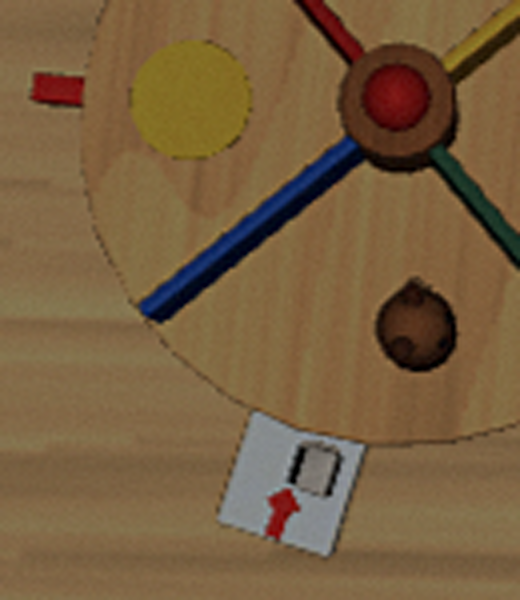

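The crop shows the tab at crop (57,88), the blue divider running to (152,312), and the arrow tip at (288,490). The stop block is at (318,470) with its black pad on the left side, at (297,465).

Emit:
carry_out(plan=[{"linear": [3.3, -4.2, 0.8], "turn": 0, "jaw": 0}, {"linear": [3.3, -4.2, 0.8], "turn": 0, "jaw": 0}, {"linear": [3.3, -4.2, 0.8], "turn": 0, "jaw": 0}, {"linear": [3.3, -4.2, 0.8], "turn": 0, "jaw": 0}, {"linear": [3.3, -4.2, 0.8], "turn": 0, "jaw": 0}, {"linear": [3.3, -4.2, 0.8], "turn": 0, "jaw": 0}, {"linear": [3.3, -4.2, 0.8], "turn": 0, "jaw": 0}, {"linear": [3.3, -4.2, 0.8], "turn": 0, "jaw": 0}])

```text
t: 2.35
tool_pos: [0.494, 0.2184, 0.167]
tcp_rot: [[0.974, 0.227, 0.0], [0.227, -0.974, -0.0], [0.0, 0.0, -1.0]]
contact_force: [0.5, -0.1, 0.6]
finger_gap: -0.0003
finger_force: 0.0
```

Emit:
carry_out(plan=[{"linear": [0, 0, 1], "turn": -0.16, "jaw": 0}, {"linear": [0, 0, 1], "turn": -0.16, "jaw": 0}, {"linear": [0, 0, 1], "turn": -0.17, "jaw": 0}, {"linear": [0, 0, 1], "turn": 0, "jaw": 0}, {"linear": [0, 0, 0.5], "turn": 0, "jaw": 0}, {"linear": [0, 0, 0], "turn": 0, "jaw": 0}, {"linear": [0, 0, 0], "turn": 0, "jaw": 0}, {"linear": [0, 0, 0], "turn": 0, "jaw": 0}])

```text
t: 3.35
tool_pos: [0.4935, 0.217, 0.1227]
tcp_rot: [[0.753, 0.658, 0.001], [0.658, -0.753, 0.0], [0.001, 0.0, -1.0]]
contact_force: [0.5, 0.5, -0.2]
finger_gap: 0.0004
finger_force: 0.0
```

```bash
python3 st.py .4935 .2207 .065
```

```text
t 3.35 [0.4935 0.217  0.1227] head 41.16 tilt [ 8.e-04  3.e-04 -1.e+00] F [ 0.55  0.46 -0.18] gap 0.0004 ff 0.0 j6 1.25
tool delta cm [ 0.24 -0.28  5.77]
```

Emit:
carry_out(plan=[{"linear": [0.05, -0.06, 1.4], "turn": 0, "jaw": 0}, {"linear": [0.05, -0.06, 1.4], "turn": 0, "jaw": 0}, {"linear": [0.05, -0.06, 1.4], "turn": 0, "jaw": 0}, {"linear": [0.05, -0.06, 1.1], "turn": 0, "jaw": 0}, {"linear": [0, 0, 0.4], "turn": 0, "jaw": 0}, {"linear": [-0.3, 0, 0], "turn": 0, "jaw": 0}, {"linear": [-0.4, 0, 0], "turn": 0, "jaw": 0}, {"linear": [-0.4, 0, 0], "turn": 0, "jaw": 0}])

```text
t: 4.35
tool_pos: [0.4848, 0.2126, 0.0657]
tcp_rot: [[0.753, 0.658, 0.001], [0.658, -0.753, 0.0], [0.001, 0.0, -1.0]]
contact_force: [-0.9, -0.1, -0.1]
finger_gap: -0.0001
finger_force: 0.0
```

Emit:
carry_out(plan=[{"linear": [-0.94, -0.074, 0], "turn": -0.072, "jaw": 0}, {"linear": [-0.94, -0.074, 0], "turn": -0.072, "jaw": 0}, {"linear": [-0.94, -0.074, 0], "turn": -0.072, "jaw": 0}, {"linear": [-0.94, -0.074, 0], "turn": -0.072, "jaw": 0}, {"linear": [-0.94, -0.074, 0], "turn": -0.072, "jaw": 0}, {"linear": [-0.94, -0.074, 0], "turn": -0.072, "jaw": 0}, {"linear": [-0.94, -0.074, 0], "turn": -0.072, "jaw": 0}, {"linear": [-0.94, -0.074, 0], "turn": -0.072, "jaw": 0}])

```text
t: 5.35
tool_pos: [0.438, 0.155, 0.0658]
tcp_rot: [[0.271, 0.963, 0.001], [0.963, -0.271, 0.001], [0.001, 0.001, -1.0]]
contact_force: [-0.2, 1.9, -0.0]
finger_gap: -0.0003
finger_force: 0.9
```

```bash
python3 st.py
python3 - <<'E'
from h import *
s=r.read_state();P=np.array(s["tool_pos"])[:2]-[.558,.1045];R=np.array(s["tcp_rot"]);print("axis-rel in tool",(R[:2,:2].T@P).round(4))
c=r.capture("top");save(c,"mid.png",(190,140,220,220),2.7)
E
```

```text
t 5.35 [0.438  0.155  0.0658] head 74.29 tilt [ 9.0e-04  1.1e-03 -1.0e+00] F [-0.17  1.89 -0.03] gap -0.0003 ff 0.9 j6 0.59
axis-rel in tool [ 0.0161 -0.1291]
```

View pics/mid.png

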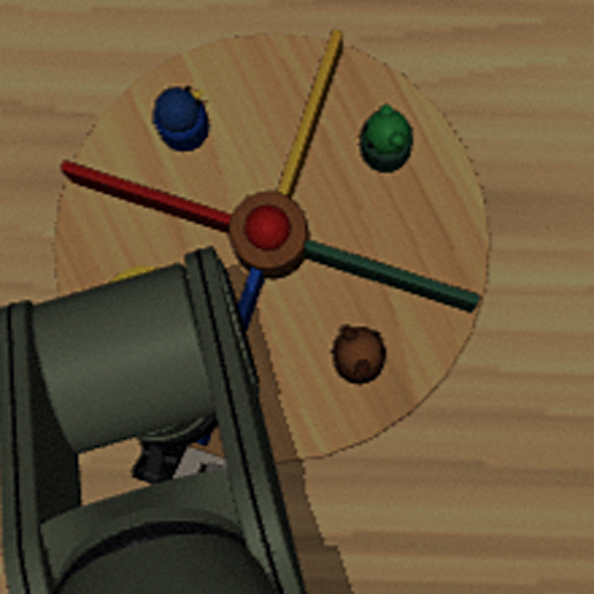

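The mid-turn picture shows the carousel following the gripper with all figures standing: owl (181,118), frog (387,138), bear (358,352).

Emit:
carry_out(plan=[{"linear": [-0.94, -0.074, 0], "turn": -0.072, "jaw": 0}, {"linear": [-0.94, -0.074, 0], "turn": -0.072, "jaw": 0}, {"linear": [-0.94, -0.074, 0], "turn": -0.072, "jaw": 0}, {"linear": [-0.94, -0.074, 0], "turn": -0.072, "jaw": 0}, {"linear": [-0.94, -0.074, 0], "turn": -0.072, "jaw": 0}, {"linear": [-0.94, -0.074, 0], "turn": -0.072, "jaw": 0}, {"linear": [-0.94, -0.074, 0], "turn": -0.072, "jaw": 0}, {"linear": [-0.66, -0.05, 0], "turn": -0.05, "jaw": 0}])

```text
t: 6.4
tool_pos: [0.4299, 0.0835, 0.0656]
tcp_rot: [[-0.274, 0.962, -0.0], [0.962, 0.274, 0.0], [0.0, 0.0, -1.0]]
contact_force: [-0.8, 1.5, 0.6]
finger_gap: -0.0004
finger_force: 0.9
```

```bash
python3 st.py
python3 - <<'E'
from h import *
s=r.read_state();P=np.array(s["tool_pos"])[:2]-[.558,.1045];R=np.array(s["tcp_rot"]);print("axis-rel in tool",(R[:2,:2].T@P).round(4))
c=r.capture("top");save(c,"mid2.png",(190,140,220,220),2.7)
b=[x for x in blobs(c,(0,190,90),(6,255,255),8)[0] if 190<x[1][0]<300 and 215<x[1][1]<345]
for x in b: print(x, onz(c,*x[1],.045).round(4))
E
```

```text
t 6.40 [0.4299 0.0835 0.0656] head 105.93 tilt [-1.e-04  4.e-04 -1.e+00] F [-0.84  1.52  0.61] gap -0.0004 ff 0.9 j6 -0.11
axis-rel in tool [ 0.015 -0.129]
([283, 218, 12, 12, 114], [288.6, 223.5]) [0.5692 0.107  0.045 ]
([210, 229, 65, 18, 199], [242.3, 237.2]) [0.5393 0.1976 0.045 ]
([239, 303, 4, 9, 19], [241.0, 307.3]) [0.4016 0.1936 0.045 ]
```

View pics/mid2.png

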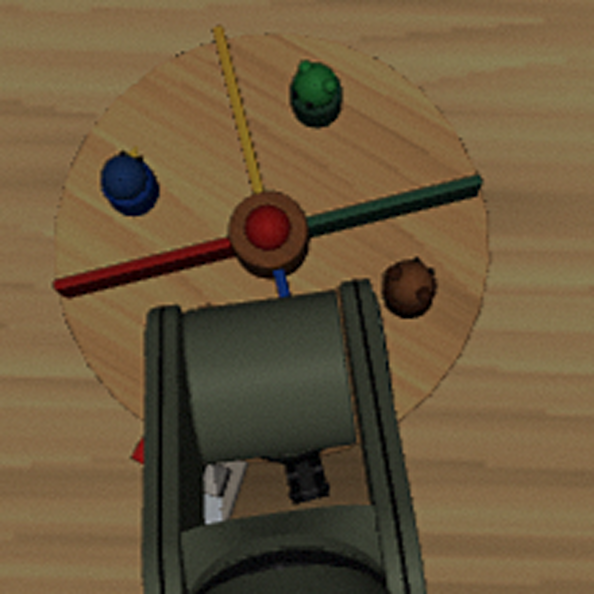

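Everything still stands and the tab is at (137,452), heading for the stop. Now I slow down.

Emit:
carry_out(plan=[{"linear": [-0.22, -0.024, 0], "turn": -0.017, "jaw": 0}, {"linear": [-0.22, -0.024, 0], "turn": -0.017, "jaw": 0}, {"linear": [-0.22, -0.024, 0], "turn": -0.017, "jaw": 0}, {"linear": [-0.22, -0.024, 0], "turn": -0.017, "jaw": 0}, {"linear": [-0.22, -0.024, 0], "turn": -0.017, "jaw": 0}, {"linear": [-0.22, -0.024, 0], "turn": -0.017, "jaw": 0}, {"linear": [0, 0, 0], "turn": 0, "jaw": 0}, {"linear": [0, 0, 0], "turn": 0, "jaw": 0}])

```text
t: 7.45
tool_pos: [0.4331, 0.0705, 0.0652]
tcp_rot: [[-0.371, 0.929, 0.0], [0.929, 0.371, -0.0], [-0.0, -0.0, -1.0]]
contact_force: [0.8, -0.2, 0.3]
finger_gap: 0.0001
finger_force: 0.0
```

Emit:
carry_out(plan=[{"linear": [-0.04, -0.005, 0], "turn": -0.003, "jaw": 0}, {"linear": [-0.04, -0.005, 0], "turn": -0.003, "jaw": 0}, {"linear": [-0.04, -0.005, 0], "turn": -0.003, "jaw": 0}, {"linear": [-0.04, -0.005, 0], "turn": -0.003, "jaw": 0}, {"linear": [-0.04, -0.005, 0], "turn": -0.003, "jaw": 0}, {"linear": [0, 0, 0], "turn": 0, "jaw": 0}, {"linear": [0, 0, 0], "turn": 0, "jaw": 0}, {"linear": [0, 0, 0], "turn": 0, "jaw": 0}])

```text
t: 8.45
tool_pos: [0.4335, 0.0687, 0.0653]
tcp_rot: [[-0.385, 0.923, -0.0], [0.923, 0.385, -0.0], [-0.0, -0.0, -1.0]]
contact_force: [0.7, 1.6, -0.1]
finger_gap: -0.0002
finger_force: 0.6
```

```bash
python3 st.py
```

```text
t 8.45 [0.4335 0.0687 0.0653] head 112.63 tilt [-0.e+00 -2.e-04 -1.e+00] F [ 0.67  1.63 -0.1 ] gap -0.0002 ff 0.6 j6 -0.26
```

Emit:
carry_out(plan=[{"linear": [-0.02, -0.002, 0], "turn": -0.0015, "jaw": 0}, {"linear": [-0.02, -0.002, 0], "turn": -0.0015, "jaw": 0}, {"linear": [-0.02, -0.002, 0], "turn": -0.0015, "jaw": 0}, {"linear": [-0.02, -0.002, 0], "turn": -0.0015, "jaw": 0}, {"linear": [-0.02, -0.002, 0], "turn": -0.0015, "jaw": 0}, {"linear": [-0.02, -0.002, 0], "turn": -0.0015, "jaw": 0}, {"linear": [0, 0, 0], "turn": 0, "jaw": 0}, {"linear": [0, 0, 0], "turn": 0, "jaw": 0}])

```text
t: 9.45
tool_pos: [0.4338, 0.0675, 0.0653]
tcp_rot: [[-0.393, 0.919, -0.0], [0.919, 0.393, -0.0], [-0.0, -0.0, -1.0]]
contact_force: [-0.1, 1.5, -0.6]
finger_gap: 0.0001
finger_force: 0.7
```

Emit:
carry_out(plan=[{"linear": [-0.02, -0.002, 0], "turn": -0.0015, "jaw": 0}, {"linear": [-0.02, -0.002, 0], "turn": -0.0015, "jaw": 0}, {"linear": [-0.02, -0.002, 0], "turn": -0.0015, "jaw": 0}, {"linear": [-0.02, -0.002, 0], "turn": -0.0015, "jaw": 0}, {"linear": [-0.02, -0.002, 0], "turn": -0.0015, "jaw": 0}, {"linear": [-0.02, -0.002, 0], "turn": -0.0015, "jaw": 0}, {"linear": [-0.02, 0, 0], "turn": -0.0015, "jaw": 0}, {"linear": [0, 0, 0], "turn": 0, "jaw": 0}])

```text
t: 10.45
tool_pos: [0.4342, 0.0662, 0.0653]
tcp_rot: [[-0.403, 0.915, -0.0], [0.915, 0.403, -0.0], [-0.0, -0.0, -1.0]]
contact_force: [-0.3, 1.8, 0.8]
finger_gap: 0.0001
finger_force: 0.7
```

Emit:
carry_out(plan=[{"linear": [-0.02, -0.002, 0], "turn": -0.0015, "jaw": 0}, {"linear": [-0.02, -0.002, 0], "turn": -0.0015, "jaw": 0}, {"linear": [-0.02, -0.002, 0], "turn": -0.0015, "jaw": 0}, {"linear": [-0.02, -0.002, 0], "turn": -0.0015, "jaw": 0}, {"linear": [-0.02, -0.002, 0], "turn": -0.0015, "jaw": 0}, {"linear": [-0.02, -0.002, 0], "turn": -0.0015, "jaw": 0}, {"linear": [-0.02, 0, 0], "turn": -0.0015, "jaw": 0}, {"linear": [0, 0, 0], "turn": 0, "jaw": 0}])

```text
t: 11.45
tool_pos: [0.4347, 0.0648, 0.0653]
tcp_rot: [[-0.412, 0.911, -0.0], [0.911, 0.412, -0.0], [-0.0, -0.0, -1.0]]
contact_force: [-1.5, 1.3, -0.2]
finger_gap: 0.0
finger_force: 0.7
```

Emit:
carry_out(plan=[{"linear": [-0.02, -0.002, 0], "turn": -0.0015, "jaw": 0}, {"linear": [-0.02, -0.002, 0], "turn": -0.0015, "jaw": 0}, {"linear": [-0.02, -0.002, 0], "turn": -0.0015, "jaw": 0}, {"linear": [-0.02, -0.002, 0], "turn": -0.0015, "jaw": 0}, {"linear": [-0.02, -0.002, 0], "turn": -0.0015, "jaw": 0}, {"linear": [-0.02, -0.002, 0], "turn": -0.0015, "jaw": 0}, {"linear": [-0.02, 0, 0], "turn": -0.0015, "jaw": 0}, {"linear": [0, 0, 0], "turn": 0, "jaw": 0}])

```text
t: 12.45
tool_pos: [0.4352, 0.0635, 0.0652]
tcp_rot: [[-0.422, 0.907, -0.0], [0.907, 0.422, -0.0], [-0.0, -0.0, -1.0]]
contact_force: [-1.8, 1.7, 0.7]
finger_gap: -0.0001
finger_force: 0.7
```

Emit:
carry_out(plan=[{"linear": [-0.02, -0.002, 0], "turn": -0.0015, "jaw": 0}, {"linear": [-0.02, -0.002, 0], "turn": -0.0015, "jaw": 0}, {"linear": [-0.02, -0.002, 0], "turn": -0.0015, "jaw": 0}, {"linear": [-0.02, -0.002, 0], "turn": -0.0015, "jaw": 0}, {"linear": [-0.02, -0.002, 0], "turn": -0.0015, "jaw": 0}, {"linear": [-0.02, -0.002, 0], "turn": -0.0015, "jaw": 0}, {"linear": [-0.02, 0, 0], "turn": -0.0015, "jaw": 0}, {"linear": [0, 0, 0], "turn": 0, "jaw": 0}])

```text
t: 13.45
tool_pos: [0.4358, 0.0623, 0.0653]
tcp_rot: [[-0.431, 0.902, 0.0], [0.902, 0.431, -0.0], [-0.0, 0.0, -1.0]]
contact_force: [-2.0, 1.3, -0.3]
finger_gap: 0.0002
finger_force: 0.8
```

Emit:
carry_out(plan=[{"linear": [-0.02, -0.002, 0], "turn": -0.0015, "jaw": 0}, {"linear": [-0.02, -0.002, 0], "turn": -0.0015, "jaw": 0}, {"linear": [-0.02, -0.002, 0], "turn": -0.0015, "jaw": 0}, {"linear": [-0.02, -0.002, 0], "turn": -0.0015, "jaw": 0}, {"linear": [-0.02, -0.002, 0], "turn": -0.0015, "jaw": 0}, {"linear": [-0.02, -0.002, 0], "turn": -0.0015, "jaw": 0}, {"linear": [-0.02, 0, 0], "turn": -0.0015, "jaw": 0}, {"linear": [0, 0, 0], "turn": 0, "jaw": 0}])

```text
t: 14.45
tool_pos: [0.4363, 0.0609, 0.0653]
tcp_rot: [[-0.441, 0.898, 0.0], [0.898, 0.441, -0.0], [-0.0, 0.0, -1.0]]
contact_force: [-1.9, 0.5, -1.0]
finger_gap: 0.0001
finger_force: 0.8
```

Emit:
carry_out(plan=[{"linear": [-0.02, -0.002, 0], "turn": -0.0015, "jaw": 0}, {"linear": [-0.02, -0.002, 0], "turn": -0.0015, "jaw": 0}, {"linear": [-0.02, -0.002, 0], "turn": -0.0015, "jaw": 0}, {"linear": [-0.02, -0.002, 0], "turn": -0.0015, "jaw": 0}, {"linear": [-0.02, -0.002, 0], "turn": -0.0015, "jaw": 0}, {"linear": [-0.02, -0.002, 0], "turn": -0.0015, "jaw": 0}, {"linear": [-0.02, 0, 0], "turn": -0.0015, "jaw": 0}, {"linear": [0, 0, 0], "turn": 0, "jaw": 0}])

```text
t: 15.45
tool_pos: [0.4367, 0.0596, 0.0653]
tcp_rot: [[-0.45, 0.893, -0.0], [0.893, 0.45, -0.0], [-0.0, -0.0, -1.0]]
contact_force: [-1.1, 0.8, -0.8]
finger_gap: 0.0001
finger_force: 0.7
```

Emit:
carry_out(plan=[{"linear": [-0.02, -0.002, 0], "turn": -0.0015, "jaw": 0}, {"linear": [-0.02, -0.002, 0], "turn": -0.0015, "jaw": 0}, {"linear": [-0.02, -0.002, 0], "turn": -0.0015, "jaw": 0}, {"linear": [-0.02, -0.002, 0], "turn": -0.0015, "jaw": 0}, {"linear": [-0.02, -0.002, 0], "turn": -0.0015, "jaw": 0}, {"linear": [-0.02, -0.002, 0], "turn": -0.0015, "jaw": 0}, {"linear": [-0.02, 0, 0], "turn": -0.0015, "jaw": 0}, {"linear": [0, 0, 0], "turn": 0, "jaw": 0}])

```text
t: 16.45
tool_pos: [0.4369, 0.0591, 0.0653]
tcp_rot: [[-0.459, 0.889, -0.001], [0.889, 0.459, 0.001], [0.002, -0.0, -1.0]]
contact_force: [-3.0, 7.0, 1.0]
finger_gap: 0.0002
finger_force: 3.5
```

The stop is felt: 7.6 N, at roughly 6.5 N/mm. I'll add about 0.7 mm and hold.

Emit:
carry_out(plan=[{"linear": [-0.02, 0, 0], "turn": 0, "jaw": 0}, {"linear": [-0.02, 0, 0], "turn": 0, "jaw": 0}, {"linear": [-0.02, 0, 0], "turn": 0, "jaw": 0}, {"linear": [0, 0, 0], "turn": 0, "jaw": 0}, {"linear": [0, 0, 0], "turn": 0, "jaw": 0}, {"linear": [0, 0, 0], "turn": 0, "jaw": 0}, {"linear": [0, 0, 0], "turn": 0, "jaw": 0}, {"linear": [0, 0, 0], "turn": 0, "jaw": 0}])

```text
t: 17.45
tool_pos: [0.4368, 0.059, 0.0653]
tcp_rot: [[-0.458, 0.889, -0.001], [0.889, 0.458, 0.002], [0.003, -0.0, -1.0]]
contact_force: [-3.6, 9.7, 0.9]
finger_gap: 0.0
finger_force: 4.8
```

Emit:
carry_out(plan=[{"linear": [-0.03, 0, 0], "turn": 0, "jaw": 0}, {"linear": [0, 0, 0], "turn": 0, "jaw": 0}, {"linear": [0, 0, 0], "turn": 0, "jaw": 0}, {"linear": [0, 0, 0], "turn": 0, "jaw": 0}, {"linear": [0, 0, 0], "turn": 0, "jaw": 0}, {"linear": [0, 0, 0], "turn": 0, "jaw": 0}, {"linear": [0, 0, 0], "turn": 0, "jaw": 0}, {"linear": [0, 0, 0], "turn": 0, "jaw": 0}])

```text
t: 18.45
tool_pos: [0.4369, 0.059, 0.0653]
tcp_rot: [[-0.458, 0.889, -0.002], [0.889, 0.458, 0.003], [0.003, -0.0, -1.0]]
contact_force: [-4.6, 10.8, 1.8]
finger_gap: -0.0003
finger_force: 5.5
```

Emit:
carry_out(plan=[{"linear": [0.3, 0, 0], "turn": 0, "jaw": 0}, {"linear": [0.8, 0, 0], "turn": 0, "jaw": 0}, {"linear": [1.0, 0, -1], "turn": 0, "jaw": 0}, {"linear": [0, 0, -2.5], "turn": 0, "jaw": 0}, {"linear": [0, 0, -3], "turn": 0, "jaw": 0}, {"linear": [0, 0, -3], "turn": 0.157, "jaw": 0}, {"linear": [0, 0, -2], "turn": 0.157, "jaw": 3}, {"linear": [0, 0, 0], "turn": 0.157, "jaw": 6}])

```text
t: 19.45
tool_pos: [0.4292, 0.0767, 0.1828]
tcp_rot: [[-0.002, 1.0, 0.005], [1.0, 0.002, 0.0], [0.0, 0.005, -1.0]]
contact_force: [0.4, 0.1, -0.1]
finger_gap: 0.0353
finger_force: 0.0
```

```bash
python3 st.py .549 -.3446 .15
python3 - <<'E'
from h import *
c=r.capture("scene"); T=r.capture("top"); save(c,"stop.png",(230,90,230,200),3)
sp=sel(c,(22,120,90),(34,255,255),(340,160),100); print(sp, onz(c,*sp[1],.05).round(4))
for x in blobs(c,(0,190,90),(6,255,255),10)[0]:
    if 250<x[1][0]<430 and 110<x[1][1]<230: print("red",x,onz(c,*x[1],.047).round(4))
# chick by silhouette from both views: axis at mid height
a=sel(T,(20,120,30),(36,255,255),(515,241),100);b=sel(c,(20,120,30),(36,255,255),(174,385),100)
for n,cc,s in(("T",T,a),("S",c,b)):
    print(n,s, onz(cc,s[0][0]+s[0][2]/2,s[0][1]+s[0][3]/2,.033).round(4))
    print("pred bbox for chick at (.549,-.3446):")
    an=np.linspace(0,6.283,40);P=np.array([proj(cc,[.549+.019*np.cos(t),-.3446+.019*np.sin(t),z]) for t in an for z in (.002,.038)]);print(P.min(0).round(1),P.max(0).round(1))
E
```

```text
t 19.45 [0.4292 0.0767 0.1828] head 90.10 tilt [ 5.5e-03  4.0e-04 -1.0e+00] F [ 0.4   0.08 -0.09] gap 0.0353 ff 0.0 j6 0.15
tool delta cm [-42.15  11.89   3.33]
([309, 165, 24, 13, 156], [321.9, 169.9]) [0.455  0.1536 0.05  ]
red ([340, 117, 7, 10, 29], [343.0, 121.6]) [0.3989 0.2968 0.047 ]
red ([362, 133, 40, 15, 119], [385.2, 140.3]) [0.5075 0.3138 0.047 ]
red ([350, 141, 13, 44, 131], [355.9, 163.9]) [0.4991 0.2165 0.047 ]
red ([299, 153, 8, 8, 34], [302.3, 156.4]) [0.3963 0.1561 0.047 ]
red ([341, 186, 15, 15, 171], [347.8, 192.9]) [0.5338 0.1441 0.047 ]
T ([501, 232, 26, 21, 391], [513.3, 241.7]) [ 0.5449 -0.3426  0.033 ]
pred bbox for chick at (.549,-.3446):
[500.5 230.7] [525.4 252. ]
S ([161, 371, 29, 29, 611], [175.0, 384.9]) [ 0.5547 -0.3429  0.033 ]
pred bbox for chick at (.549,-.3446):
[160.  371.6] [188.5 399.3]
```

View pics/stop.png

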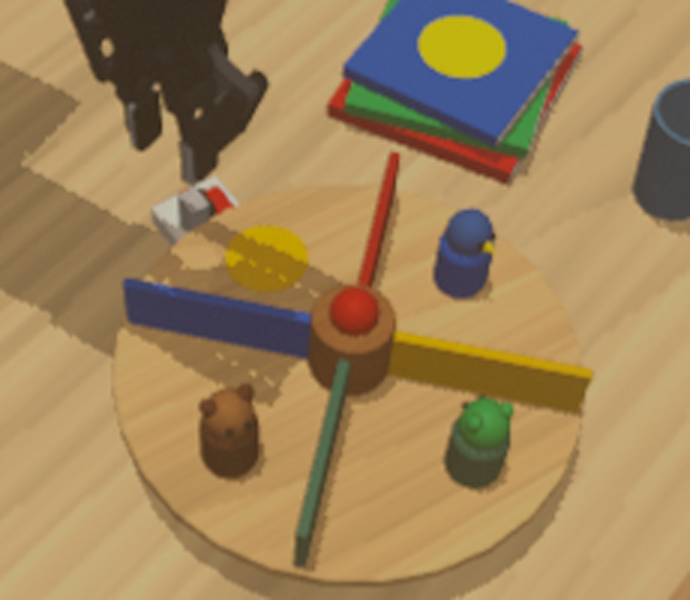

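The picture shows the tab at (218,200) against the block, the spot at (266,258), and owl, frog and bear standing. Now the chick.

Emit:
carry_out(plan=[{"linear": [-5.27, 1.49, 0.3], "turn": 0, "jaw": 6}, {"linear": [-5.27, 1.49, 0.3], "turn": 0, "jaw": 6}, {"linear": [-5.27, 1.49, 0.3], "turn": 0, "jaw": 6}, {"linear": [-5.27, 1.49, 0.3], "turn": 0, "jaw": 6}, {"linear": [-5.27, 1.49, 0.3], "turn": 0, "jaw": 6}, {"linear": [-5.27, 1.49, 0.3], "turn": 0, "jaw": 6}, {"linear": [-5.27, 1.49, 0.3], "turn": 0, "jaw": 6}, {"linear": [-5.27, 1.49, 0.3], "turn": 0, "jaw": 6}])

```text
t: 20.55
tool_pos: [0.5503, -0.3461, 0.1562]
tcp_rot: [[-0.01, 1.0, -0.0], [1.0, 0.01, 0.0], [0.0, -0.0, -1.0]]
contact_force: [0.4, 0.1, 0.2]
finger_gap: 0.0601
finger_force: 0.0
```

Emit:
carry_out(plan=[{"linear": [0, 0, 1.5], "turn": 0, "jaw": 6}, {"linear": [0, 0, 1.5], "turn": 0, "jaw": 6}, {"linear": [0, 0, 1.5], "turn": 0, "jaw": 6}, {"linear": [0, 0, 1], "turn": 0, "jaw": 6}, {"linear": [0, 0, 0.5], "turn": 0, "jaw": 6}, {"linear": [0, 0, 0], "turn": 0, "jaw": 6}, {"linear": [0, 0, 0], "turn": 0, "jaw": 6}, {"linear": [0, 0, 0], "turn": 0, "jaw": 6}])

```text
t: 21.55
tool_pos: [0.5502, -0.3449, 0.0969]
tcp_rot: [[-0.006, 1.0, 0.001], [1.0, 0.006, -0.001], [-0.001, 0.001, -1.0]]
contact_force: [0.4, -0.2, 0.4]
finger_gap: 0.0596
finger_force: 0.0
```

```bash
python3 st.py .5495 -.344 .008
```

```text
t 21.55 [ 0.5502 -0.3449  0.0969] head 90.37 tilt [ 9.e-04 -7.e-04 -1.e+00] F [ 0.37 -0.22  0.36] gap 0.0596 ff 0.0 j6 -0.58
tool delta cm [ 0.09 -0.08  8.89]
```

Emit:
carry_out(plan=[{"linear": [0.09, -0.08, 1.5], "turn": 0, "jaw": 6}, {"linear": [0, 0, 1.7], "turn": 0, "jaw": 6}, {"linear": [0, 0, 1.7], "turn": 0, "jaw": 6}, {"linear": [0, 0, 1.7], "turn": 0, "jaw": 6}, {"linear": [0, 0, 1.5], "turn": 0, "jaw": 6}, {"linear": [0, 0, 0.7], "turn": 0, "jaw": 6}, {"linear": [0, 0, 0], "turn": 0, "jaw": 6}, {"linear": [0, 0, 0], "turn": 0, "jaw": 5}])

```text
t: 22.55
tool_pos: [0.5496, -0.344, 0.009]
tcp_rot: [[-0.006, 1.0, 0.001], [1.0, 0.006, -0.001], [-0.001, 0.001, -1.0]]
contact_force: [0.3, 0.2, -0.1]
finger_gap: 0.0502
finger_force: 0.0
```

Emit:
carry_out(plan=[{"linear": [0, 0, 0], "turn": 0, "jaw": 4.3}, {"linear": [0, 0, 0], "turn": 0, "jaw": 4}, {"linear": [0, 0, 0], "turn": 0, "jaw": 3.7}, {"linear": [0, 0, 0], "turn": 0, "jaw": 3.4}, {"linear": [0, 0, 0], "turn": 0, "jaw": 3}, {"linear": [0, 0, 0], "turn": 0, "jaw": 3}, {"linear": [0, 0, 0], "turn": 0, "jaw": 3}, {"linear": [0, 0, 0], "turn": 0, "jaw": 3}], newtons=30)

```text
t: 23.55
tool_pos: [0.5493, -0.3439, 0.0089]
tcp_rot: [[-0.007, 1.0, 0.0], [1.0, 0.007, -0.0], [-0.0, 0.0, -1.0]]
contact_force: [-1.5, 0.6, 4.9]
finger_gap: 0.0368
finger_force: 30.7
```

```bash
python3 st.py
```

```text
t 23.55 [ 0.5493 -0.3439  0.0089] head 90.38 tilt [ 5.e-04 -5.e-04 -1.e+00] F [-1.47  0.6   4.95] gap 0.0368 ff 30.7 j6 -0.58
```

Emit:
carry_out(plan=[{"linear": [0, 0, -0.5], "turn": 0, "jaw": 3}, {"linear": [0, 0, -1.5], "turn": 0, "jaw": 3}, {"linear": [0, 0, -2.5], "turn": 0, "jaw": 3}, {"linear": [0, 0, -3], "turn": 0, "jaw": 3}, {"linear": [0, 0, -3], "turn": 0, "jaw": 3}, {"linear": [0, 0, -2.5], "turn": 0, "jaw": 3}, {"linear": [0, 0, -1.5], "turn": 0, "jaw": 3}, {"linear": [0, 0, -1], "turn": 0, "jaw": 3}])

```text
t: 24.55
tool_pos: [0.5491, -0.3437, 0.1641]
tcp_rot: [[-0.007, 1.0, 0.0], [1.0, 0.007, -0.0], [-0.0, 0.0, -1.0]]
contact_force: [-0.4, -0.1, -1.2]
finger_gap: 0.0366
finger_force: 30.2
```

```bash
python3 st.py .4579 .1362 .17; python3 -c "
from h import *
c=r.capture('scene');save(c,'held.png',(80,200,240,200),3)"
```

```text
t 24.55 [ 0.5491 -0.3437  0.1641] head 90.37 tilt [ 3.e-04 -2.e-04 -1.e+00] F [-0.44 -0.08 -1.16] gap 0.0366 ff 30.2 j6 -0.58
tool delta cm [48.05 -8.81 -0.6 ]
```

View pics/held.png

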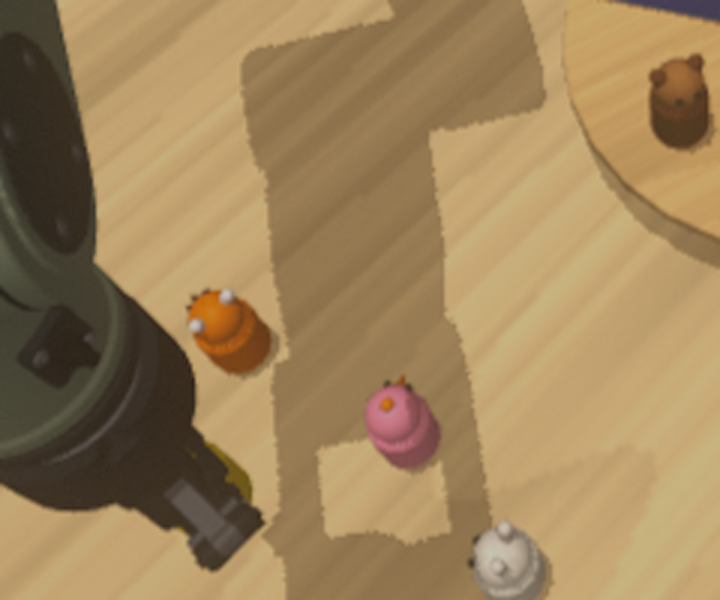

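The chick is held at (225,475); fox, pink and bunny are untouched. Now I carry it over to the bay.

Emit:
carry_out(plan=[{"linear": [2, -0.37, -0.1], "turn": 0, "jaw": 3}, {"linear": [4, -0.73, -0.1], "turn": 0, "jaw": 3}, {"linear": [5, -0.92, -0.1], "turn": 0, "jaw": 3}, {"linear": [5, -0.92, -0.1], "turn": 0, "jaw": 3}, {"linear": [5, -0.92, -0.1], "turn": 0, "jaw": 3}, {"linear": [5, -0.92, -0.1], "turn": 0, "jaw": 3}, {"linear": [5, -0.92, 0], "turn": 0, "jaw": 3}, {"linear": [5, -0.92, 0], "turn": 0, "jaw": 3}])

```text
t: 25.6
tool_pos: [0.4784, 0.0182, 0.1684]
tcp_rot: [[-0.007, 1.0, -0.002], [1.0, 0.007, 0.0], [0.0, -0.002, -1.0]]
contact_force: [-0.1, 0.8, -0.3]
finger_gap: 0.0366
finger_force: 30.2
```

Emit:
carry_out(plan=[{"linear": [5, -0.92, 0], "turn": 0, "jaw": 3}, {"linear": [4, -0.73, 0], "turn": 0, "jaw": 3}, {"linear": [2, -0.37, 0], "turn": 0, "jaw": 3}, {"linear": [1, -0.18, 0], "turn": 0, "jaw": 3}, {"linear": [0, 0, 1], "turn": 0, "jaw": 3}, {"linear": [0, 0, 1], "turn": 0, "jaw": 3}, {"linear": [0, 0, 0], "turn": 0, "jaw": 3}, {"linear": [0, 0, 0], "turn": 0, "jaw": 3}])

```text
t: 26.6
tool_pos: [0.458, 0.1352, 0.1491]
tcp_rot: [[-0.005, 1.0, -0.0], [1.0, 0.005, -0.0], [-0.0, -0.0, -1.0]]
contact_force: [0.4, -0.5, -0.7]
finger_gap: 0.0369
finger_force: 30.2
```

```bash
python3 st.py .4579 .1362 .059
python3 - <<'E'
from h import *
c=r.capture("scene"); save(c,"above.png",(230,60,230,200),3)
for x in blobs(c,(22,120,90),(34,255,255),30)[0]:
    if 250<x[1][0]<370 and 90<x[1][1]<230: print("yel",x,onz(c,*x[1],.05).round(4))
for x in blobs(c,(0,190,90),(6,255,255),10)[0]:
    if 290<x[1][0]<315 and 140<x[1][1]<180: print("tab",x,onz(c,*x[1],.047).round(4))
print("spot pred px",proj(c,[.4579,.1362,.05]).round(1))
E
```

```text
t 26.60 [0.458  0.1352 0.1491] head 90.31 tilt [-2.e-04 -2.e-04 -1.e+00] F [ 0.37 -0.53 -0.75] gap 0.0369 ff 30.2 j6 0.26
tool delta cm [ 0.11 -0.01  9.01]
yel ([310, 122, 15, 33, 355], [316.7, 139.3]) [0.3897 0.2129 0.05  ]
yel ([314, 165, 15, 6, 58], [320.9, 167.6]) [0.4493 0.157  0.05  ]
yel ([305, 169, 12, 18, 126], [310.7, 178.2]) [0.4513 0.1209 0.05  ]
tab ([299, 153, 8, 8, 30], [302.5, 156.2]) [0.3963 0.1568 0.047 ]
spot pred px [317.7 175.5]
```

View pics/above.png

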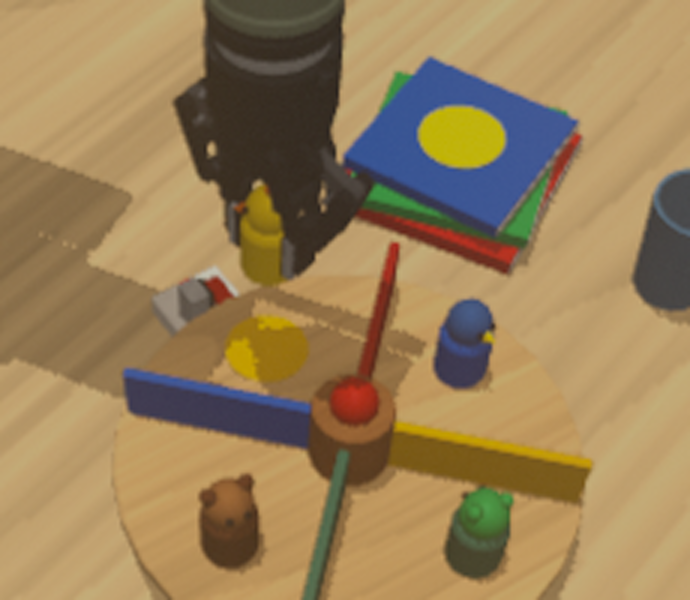

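The picture shows the chick upright at (264,235), above the spot at (266,348) and matching the prediction within about 1 px. I'll lower it, slowly at the end.

Emit:
carry_out(plan=[{"linear": [0.1, 0, 1], "turn": 0, "jaw": 3}, {"linear": [0, 0, 1.6], "turn": 0, "jaw": 3}, {"linear": [0, 0, 1.8], "turn": 0, "jaw": 3}, {"linear": [0, 0, 1.8], "turn": 0, "jaw": 3}, {"linear": [0, 0, 1.4], "turn": 0, "jaw": 3}, {"linear": [0, 0, 0.8], "turn": 0, "jaw": 3}, {"linear": [0, 0, 0.3], "turn": 0, "jaw": 3}, {"linear": [0, 0, 0.1], "turn": 0, "jaw": 3}])

```text
t: 27.65
tool_pos: [0.4581, 0.1367, 0.0614]
tcp_rot: [[-0.007, 1.0, 0.001], [1.0, 0.007, 0.0], [0.0, 0.001, -1.0]]
contact_force: [-0.4, -0.4, -0.8]
finger_gap: 0.037
finger_force: 30.2
```

Emit:
carry_out(plan=[{"linear": [0, 0, 0.03], "turn": 0, "jaw": 3}, {"linear": [0, 0, 0.03], "turn": 0, "jaw": 3}, {"linear": [0, 0, 0.03], "turn": 0, "jaw": 3}, {"linear": [0, 0, 0.03], "turn": 0, "jaw": 3}, {"linear": [0, 0, 0.02], "turn": 0, "jaw": 3}, {"linear": [0, 0, 0], "turn": 0, "jaw": 3}, {"linear": [0, 0, 0], "turn": 0, "jaw": 3}, {"linear": [0, 0, 0], "turn": 0, "jaw": 3}])

```text
t: 28.65
tool_pos: [0.4578, 0.1367, 0.0599]
tcp_rot: [[-0.006, 1.0, 0.0], [1.0, 0.006, -0.0], [-0.0, 0.0, -1.0]]
contact_force: [-0.8, -0.1, -1.7]
finger_gap: 0.0366
finger_force: 30.2
```

Emit:
carry_out(plan=[{"linear": [0, 0, 0.02], "turn": 0, "jaw": 3}, {"linear": [0, 0, 0.02], "turn": 0, "jaw": 3}, {"linear": [0, 0, 0.02], "turn": 0, "jaw": 3}, {"linear": [0, 0, 0.02], "turn": 0, "jaw": 3}, {"linear": [0, 0, 0.02], "turn": 0, "jaw": 3}, {"linear": [0, 0, 0], "turn": 0, "jaw": 3}, {"linear": [0, 0, 0], "turn": 0, "jaw": 3}, {"linear": [0, 0, 0], "turn": 0, "jaw": 3}])

```text
t: 29.65
tool_pos: [0.4578, 0.1367, 0.0589]
tcp_rot: [[-0.007, 1.0, 0.0], [1.0, 0.007, -0.0], [-0.0, 0.0, -1.0]]
contact_force: [0.1, -0.2, -0.8]
finger_gap: 0.0373
finger_force: 30.3
```

Emit:
carry_out(plan=[{"linear": [0, 0, 0.02], "turn": 0, "jaw": 3}, {"linear": [0, 0, 0.02], "turn": 0, "jaw": 3}, {"linear": [0, 0, 0.02], "turn": 0, "jaw": 3}, {"linear": [0, 0, 0.02], "turn": 0, "jaw": 3}, {"linear": [0, 0, 0], "turn": 0, "jaw": 3}, {"linear": [0, 0, 0], "turn": 0, "jaw": 3}, {"linear": [0, 0, 0], "turn": 0, "jaw": 3}, {"linear": [0, 0, 0], "turn": 0, "jaw": 3}])

```text
t: 30.65
tool_pos: [0.4579, 0.1367, 0.0588]
tcp_rot: [[-0.006, 1.0, 0.0], [1.0, 0.006, 0.0], [0.0, 0.0, -1.0]]
contact_force: [-2.1, -0.0, 7.5]
finger_gap: 0.0372
finger_force: 31.1
```

It has touched down. I'll ease off, open gently and rise.

Emit:
carry_out(plan=[{"linear": [0, 0, -0.04], "turn": 0, "jaw": 3.5}, {"linear": [0, 0, 0], "turn": 0, "jaw": 3.7}, {"linear": [0, 0, 0], "turn": 0, "jaw": 3.9}, {"linear": [0, 0, 0], "turn": 0, "jaw": 4.2}, {"linear": [0, 0, 0], "turn": 0, "jaw": 4.6}, {"linear": [0, 0, 0], "turn": 0, "jaw": 5.2}, {"linear": [0, 0, 0], "turn": 0, "jaw": 5.8}, {"linear": [0, 0, 0], "turn": 0, "jaw": 5.8}])

```text
t: 31.65
tool_pos: [0.4579, 0.1367, 0.0585]
tcp_rot: [[-0.007, 1.0, 0.0], [1.0, 0.007, -0.0], [-0.0, 0.0, -1.0]]
contact_force: [0.2, 0.2, 0.1]
finger_gap: 0.058
finger_force: 0.0
```

Emit:
carry_out(plan=[{"linear": [0, 0, -0.5], "turn": 0, "jaw": 5.8}, {"linear": [0, 0, -1], "turn": 0, "jaw": 5.8}, {"linear": [0, 0, -2], "turn": 0, "jaw": 5.8}, {"linear": [0, 0, -3], "turn": 0, "jaw": 5.8}, {"linear": [0, 0, -3], "turn": 0, "jaw": 5.8}, {"linear": [0, 0, -3], "turn": 0, "jaw": 5.8}, {"linear": [0, 0, -2], "turn": 0, "jaw": 5.8}, {"linear": [0, 0, -1], "turn": 0, "jaw": 5.8}])

```text
t: 32.65
tool_pos: [0.4582, 0.1368, 0.2153]
tcp_rot: [[-0.006, 1.0, 0.003], [1.0, 0.006, 0.001], [0.001, 0.003, -1.0]]
contact_force: [0.1, -0.2, -0.3]
finger_gap: 0.0582
finger_force: 0.0
```

```bash
python3 st.py
python3 - <<'E'
from h import *
c=r.capture("scene"); save(c,"end.png",(230,60,230,200),3)
for x in blobs(c,(0,190,90),(6,255,255),10)[0]:
    if 290<x[1][0]<315 and 140<x[1][1]<180: print("tab",x,onz(c,*x[1],.047).round(4))
E
```

```text
t 32.65 [0.4582 0.1368 0.2153] head 90.37 tilt [ 2.7e-03  7.0e-04 -1.0e+00] F [ 0.15 -0.19 -0.29] gap 0.0582 ff 0.0 j6 0.26
tab ([300, 153, 6, 7, 25], [302.5, 156.0]) [0.3959 0.1573 0.047 ]
```

View pics/end.png

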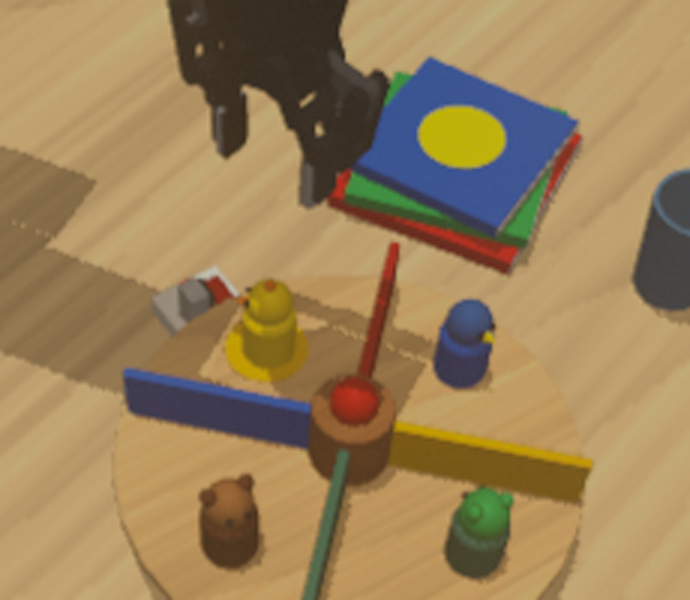

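The chick stands upright at (270,325), centred on the spot at (266,350). The tab is still at the stop, the other figures are standing and the gripper is clear.

```bash
python3 -c "
from plant import r
print(r.job_done())"
```

```text
the job is handed in; nothing more can be done
None
```

I turned the carousel to its stop and leaned on the blue divider at about 12 N for a second. The chick then went upright onto the yellow spot, nothing else visibly moved, and I handed the job in at about 33 s; it returned no verdict.

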